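# Lock the instruments in and hold the case open

## Robot

A 6-joint arm with a two-finger parallel gripper is mounted at the origin on the work surface. World frame = base frame: x ahead of the robot, y to its left, z up, the work surface at z = 0. Lengths are in m, angles in degrees, forces in N, time in s.
With the tool pointing down it reaches from about 0.4 to 0.825 m from the base axis. Payload 7 kg.
Tool frame: the origin (TCP) lies on the centre line of the jaws, within the pads' length; the fingertips stand 14 mm ahead of it and the grasp point (between the pads) lies 5 mm behind it; z points along the fingers, y is the line along which they close (so a half turn about z gives the same grasp; the last joint's range is limited). The gripper opens to 88 mm and grips with 3 to 60 N. Pads are 19 mm wide; open, the fingers measure 130 mm over their backs; the gripper's body (78 mm by 193 mm) begins 47 mm behind the grasp point.
Start: joints at [-58.78, 20.546, 0.682, 0, -70.136, -16.507], TCP at [0.171, -0.653, 0.241] pointing down, gripper open.
Joint ranges: [-176.03, 176.03], [-82.01, 121.73], [-58.28, 71.71], [-173.87, 95.51], [-174.79, -0.11], [-173.66, 173.66]. Speed limits (degrees/s): [136.94, 136.94, 172.46, 180, 180, 180].

## Interface

Orientations are given as [roll, pitch, yaw] about the fixed x, y, z axes, in that order (R = Rz(yaw) Ry(pitch) Rx(roll)).
In Python, from plant import r gives the robot as it stands.
- The arm moves only by the tool send_rows, never from a script. Its argument "steps" is a list of rows, each an object with "dp": the shift along the tool's x, y, z in mm, a list of three; "roll": the turn about the tool's z in rad; "jaw": the opening in per cent of the stroke, from 0 (shut) to 100 (fully open). In form: [{"dp": [tx, ty, tz], "roll": roll, "jaw": jaw}, ...]. A call has 1 to 5 rows; each row is the pose to reach, as a shift and turn from the pose commanded when the call began, along the tool's axes at that moment; what a row does not reach only later rows make up. A row lasts 1/8 s, in which the tool goes at most 62.5 mm and 10.7 degrees, less where a joint would pass 70% of its speed; a pose out of reach is approached as far as the arm can. A call with a gripper value outside its range is refused whole. The fingers move at their own pace and stop on an object; "newtons" is the grip in N (left out, the last holds). Time passes only in rows, so rows that repeat a pose let the fingers close. It gives the time, the measured TCP pose, the force, the opening and the grip force at its end, in the units of the state.
- r.get_state(): the state, without advancing time (a new reading comes with each control period).
- r.capture(name): name is "scene" or "side" or "wrist"; returns a dict with "image" (480x640x3 uint8, blue, green, red), "K" (3x3 intrinsics, pixels), "dist" ([k1, k2, p1, p2, k3] as OpenCV has them; the pictures are not rectified), "rvec" (rotation vector, rad) and "tvec" (3), from world to camera coordinates, as OpenCV has them. Camera axes: x right, y down, z forward; pixel columns grow to the right and rows downward; lengths in m; the calibration is good to about 2 mm. A picture is of the moment at which its call begins. There is no depth.
- r.close_job(): hands the job in; it is judged then, once.
The state is a dict: "time_s": time; "joints": joint angles; "qd": joint speeds; "joint_torque": joint torques, N m; "tcp_pos": TCP position; "eef_rot": TCP orientation; "contact_force": force on the tool from outside, world axes, zero at the start; "moment": the same for the moment, N m; "gripper_width": finger opening in m; "gripper_force": force on a finger pad.
Only numpy, scipy, OpenCV 4.12 (cv2) and the standard library are available. Lean on these libraries where they do the work, as an engineer would, in place of code of your own. Each camera call takes 0.05 s, during which the arm holds its last target. There are 200 camera calls.

## Task

Get the dental instrument kit ready for packing: swing the cassette's keeper bar shut across the instruments until it snaps into its catch, then raise the lid of the aluminium case to 45 degrees, half open, and hold it there for the colleague who will load the case. The lid falls shut when let go, so the program finishes while the robot is still holding it steady at 45 degrees. Leave the instruments in their notches and everything else on the counter where it stands.

Things in the scene. Friction and masses are not known exactly. Their poses are not given: they have to be found in the camera images.
- cassette: Steel cassette fixed to the counter, left or right of the case: base 180 (x) x 150 (y) x 6 mm, grey combs carrying three instruments along x, up to 28 mm high. Origin: centre of underside; x points away from the robot within 17 degrees. Pivot block at x +30, y -86 mm (40 tall); catch block with sprung ball at x +25, y +84 (36 tall), with a stop plate 50 tall on its +x side.
- keeper (a joint): Level aluminium bar 12 wide, 10 high, 186 long, underside 40 mm up, on a vertical pin at its -y end. Rad: 0 = shut across the instruments along the cassette's y, at a hard stop; up to 1.5 = free end swung to the cassette's -x (to the robot). Stays where left. Riding over the catch ball in the last 0.13 rad takes 3 to 5 N at the peg; it then snaps in and rests at 0 to 0.015.
- keeper_peg (a point): Upright round peg on the keeper bar for moving it: 12 mm diameter, from 50 to 92 mm above the counter, 140 mm from the pivot. The point is on its axis, 74 mm above the counter (18 mm below its top). Axes turn with the bar: at 0 they match the cassette's; the bar runs along y from the pivot.
- keeper_pivot (a point): Vertical turning axis of the keeper bar, 74 mm above the counter; axes turn with the bar.
- case: Aluminium instrument case fixed to the counter, 220 (x) x 250 (y) x 85 tall, dark corners. Origin: centre of the underside; x points away from the robot within about 17 degrees. The lid is hinged along the top far (+x) edge.
- lid (a joint): Opening angle of the case's lid in rad: 0 = shut and level, 0.785 = 45 degrees, at most 1.35. The lid is a flat aluminium panel 224 x 254 x 12 mm, 0.25 to 0.46 kg; its near edge rises as it opens and it falls shut from any angle when let go.
- lid_hinge (a point): Middle of the lid's hinge line, 85.5 mm above the counter; the hinge line runs along the case's y. Axes turn with the lid: -x points along the lid to the knob, z is the lid's outward normal.
- lid_knob (a point): Dark round knob on the lid near its near edge, mid-width: head 25 mm diameter, from 22 to 42 mm above the lid's top face, on a stem 18 to 20 mm thick. The point is on its axis in the head, 185 mm from the hinge along the lid and 44 mm above the lid's lower face (32 mm above the top face). Axes as lid_hinge.
- mirror: Dental instrument loose in the cassette (the one with a round mirror head, cassette y = -40 mm): steel handle 8 mm diameter, about 170 long lying along x. Origin on the handle's axis, 5 mm from the middle of its length. Leave in its notches.
- probe: Dental instrument loose in the cassette (the one with a thin bent tip, cassette y = 0): steel handle 8 mm diameter, about 170 long lying along x. Origin on the handle's axis, 5 mm from the middle of its length. Leave in its notches.
- scaler: Dental instrument loose in the cassette (the one with a dark sleeve, cassette y = +40 mm): steel handle 8 mm diameter, about 170 long lying along x. Origin on the handle's axis, 5 mm from the middle of its length. Leave in its notches.
- tub: Bystander, loose: white screw-top tub, 66 diameter x 55 tall (mm). Origin at the centre of its underside. Leave alone.
- bowl: Bystander, loose: steel bowl, 110 diameter x 40 tall (mm). Origin at the centre of its underside. Leave alone.
- spray: Bystander, loose: white spray bottle, 72 diameter, about 195 tall (mm). Origin at the centre of its underside. Leave alone.
- gauze: Bystander, loose: cardboard box of gauze, 160 x 100 x 70 tall (mm). Origin at the centre of its underside. Leave alone.
- beaker: Bystander, loose: clear beaker, 72 diameter x 90 tall, with three white tubes sticking out up to about 145 high (mm). Origin at the centre of its underside. Leave alone.
- tape: Bystander, loose: paper roll, 60 diameter x 25 tall (mm). Origin at the centre of its underside. Leave alone.

How it is judged:
By the outcome, as a careful person would: the job done as asked, in the order asked, and still so for the second after the job is handed in, while the arm keeps its last pose, push and grip.
It also fails if it takes over 51 s, if anything falls off the work surface, if the arm or the gripper's body presses on something with over 40 N, if the wrist force passes 120 N, or if a joint passes its speed limit or range.

## Working session

There is one attempt and no reset: what is moved stays moved. The work goes in short steps, Python scripts to look and compute and a tool call to move; the robot and the scene stay as the last step left them, time stands still between calls to the robot, and variables do not carry over. Pictures are saved under pics/ and viewed, at most 10 in all, crops included, and the job is handed in when it is done.

Besides the shell and the picture viewer there is one more tool, called after ">>>" by a JSON object that holds its "name" and its "arguments". send_rows: Moves the arm, as the interface text tells. Its arguments: {"type":"object","properties":{"steps":{"type":"array","items":{"type":"object","properties":{"dp":{"type":"array","items":{"type":"number"}},"roll":{"type":"number"},"jaw":{"type":"number"}}}},"newtons":{"type":"number"}},"required":["steps"]}

```bash
ls; mkdir -p pics
python3 - <<'E'
from plant import r
import cv2,pickle
d={}
for n in("scene","side"):
    c=r.capture(n);d[n]=c;cv2.imwrite(f"pics/{n}0.png",c["image"])
pickle.dump(d,open("cap0.pkl","wb"))
s=r.get_state();print(s)
E
```

```text
pics
{'time_s': 0.1, 'joints': array([-5.87793325e+01,  2.05881184e+01,  6.38871383e-01, -1.93890179e-02,
       -7.01377560e+01, -1.65059704e+01]), 'qd': array([ 0.01008258, -0.09412301,  0.10060463,  0.08792007,  0.01533404,
       -0.01495438]), 'joint_torque': array([ 8.60706477e-04, -5.84168351e+01,  2.93750721e+01,  7.01558501e+00,
        1.01112068e-02, -5.06882736e-05]), 'tcp_pos': array([ 0.17131372, -0.65244948,  0.23970114]), 'eef_rot': array([ 1.79911403e+02, -7.24465703e-03, -1.65291899e+02]), 'contact_force': array([-0.25822156,  0.28581802, -1.4004507 ]), 'moment': array([-0.01218738,  0.01344451, -0.06828542]), 'gripper_force': 0.0, 'gripper_width': 0.08773743657949347}
```

View pics/scene0.png

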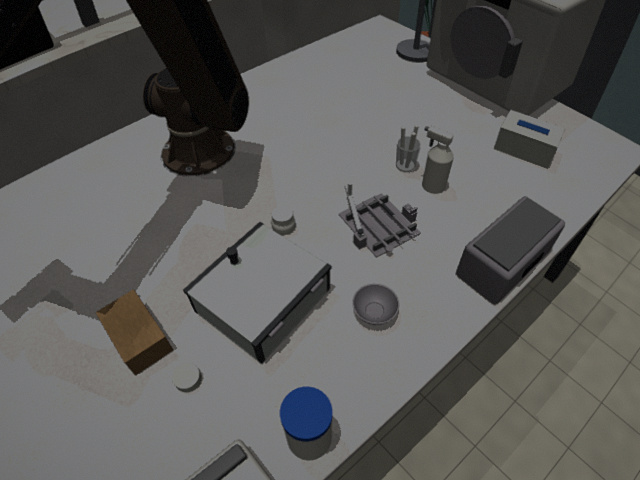

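View pics/side0.png

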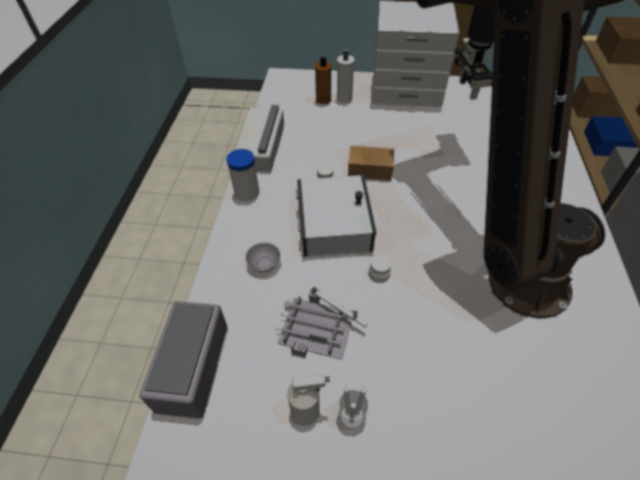

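The scene shows the cassette at about (380,225) with the keeper open and its peg near (349,188). The case is at about (260,285), with the knob at (233,255). I'll enlarge both next.

Run:
```python
import cv2,pickle,numpy as np
d=pickle.load(open("cap0.pkl","rb"))
def crop(n,x,y,w,h,s):
    im=cv2.resize(d[n]["image"][y:y+h,x:x+w],None,fx=s,fy=s,interpolation=cv2.INTER_CUBIC)
    im=cv2.convertScaleAbs(im,alpha=1.5,beta=10)
    for k in range(0,w,10):
        cv2.line(im,(k*s,0),(k*s,5),(0,0,255),1); cv2.putText(im,str(x+k),(k*s,14),0,.33,(0,0,255),1)
    for k in range(10,h,10):
        cv2.line(im,(0,k*s),(5,k*s),(0,0,255),1); cv2.putText(im,str(y+k),(6,k*s+4),0,.33,(0,0,255),1)
    return im
cv2.imwrite("pics/a.png",crop("scene",330,175,98,84,7))
cv2.imwrite("pics/b.png",crop("side",270,280,105,80,7))
a=crop("scene",180,215,160,145,4)
b=crop("side",290,165,100,95,4)
cv2.imwrite("pics/c.png",a) 
b=crop("side",290,165,100,95,6);cv2.imwrite("pics/d.png",b)
```

```text
(no output)
```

View pics/a.png

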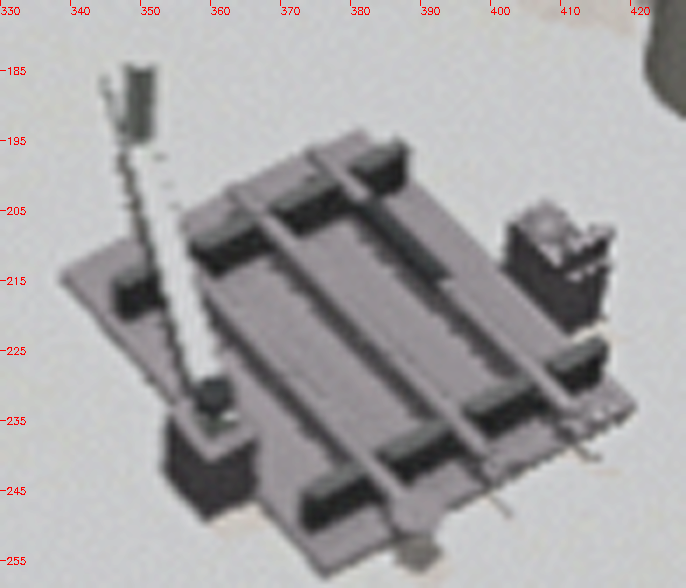

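View pics/b.png

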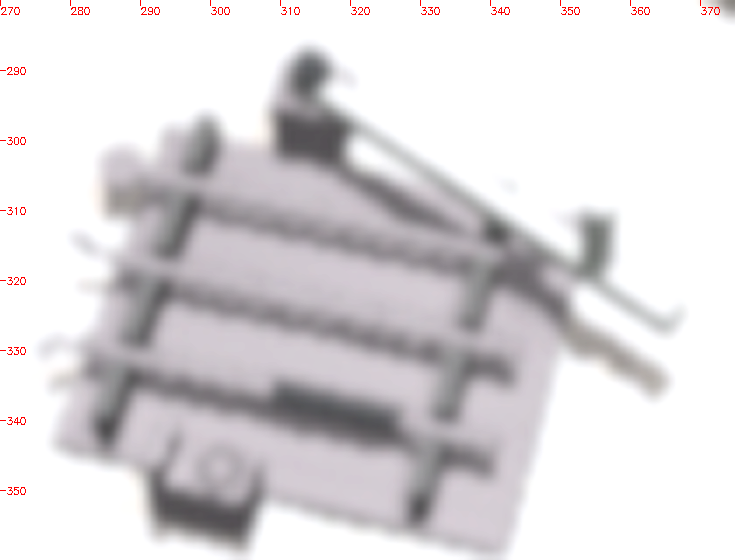

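View pics/c.png

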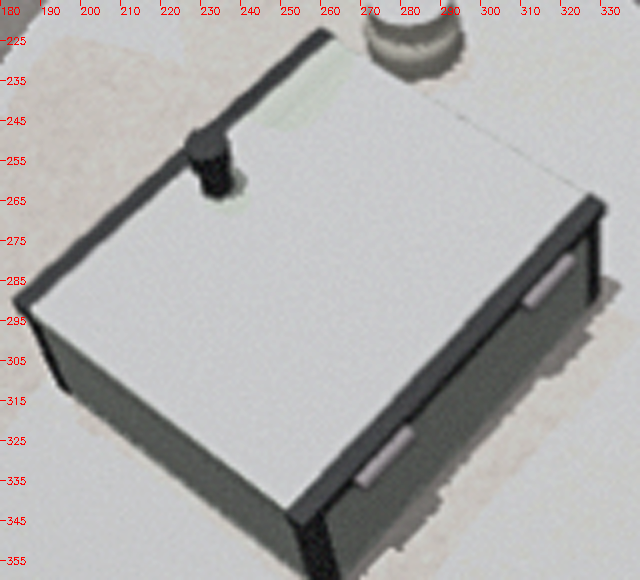

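View pics/d.png

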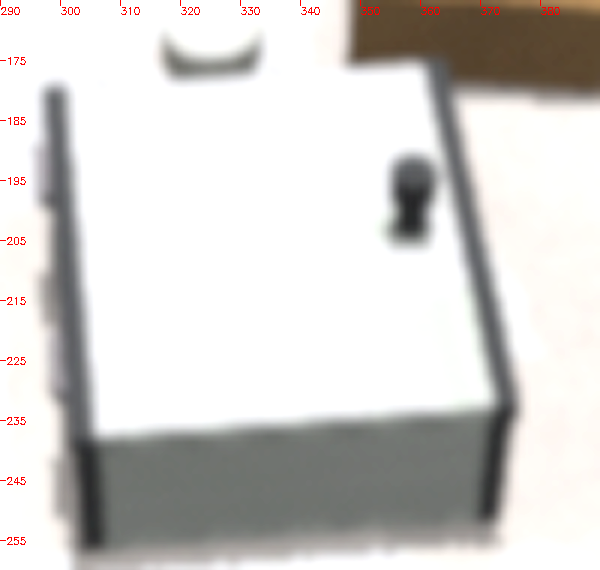

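Crop readings used (crop pixels):
- **a, cassette:** base corners (62,275), (362,130), (323,578) and (634,407). Peg runs from (140,68) to (138,140).
- **b, cassette:** corners (165,128), (55,445) and (500,552). Peg runs from (597,213) to (597,275).
- **c, d, case:** knob top at (208,140) in c and (412,168) in d, plus the case corners.

```bash
cat > fit.py <<'E'
import cv2,pickle,numpy as np
from scipy.optimize import least_squares
d=pickle.load(open("cap0.pkl","rb"))
V={"a":("scene",330,175,7),"b":("side",270,280,7),"c":("scene",180,215,4),"d":("side",290,165,6)}
def px(v,p):
    n,x,y,s=V[v]; return n,np.array([(p[0]+.5)/s-.5+x,(p[1]+.5)/s-.5+y])
def proj(n,P):
    c=d[n];return cv2.projectPoints(np.array(P,float).reshape(-1,1,3),c["rvec"],c["tvec"],c["K"],c["dist"])[0].reshape(-1,2)
def world(q,l):
    c,s=np.cos(q[2]),np.sin(q[2]);return [q[0]+c*l[0]-s*l[1],q[1]+s*l[0]+c*l[1],l[2]]
def fit(obs,q0):
    def f(q):
        return np.concatenate([proj(px(v,p)[0],world(q,l(q) if callable(l) else l))[0]-px(v,p)[1] for v,p,l in obs])
    return least_squares(f,q0,loss="soft_l1"),f
B=lambda x,y:(x*.09,y*.075,.006)
def peg(z,rr=.14): return lambda q:(.03-rr*np.sin(q[3]),-.086+rr*np.cos(q[3]),z)
cas=[("a",(62,275),B(-1,-1)),("a",(362,130),B(-1,1)),("a",(323,578),B(1,-1)),("a",(634,407),B(1,1)),
("b",(165,128),B(1,-1)),("b",(55,445),B(1,1)),("b",(500,552),B(-1,1)),
("a",(140,68),peg(.092)),("a",(138,140),peg(.05)),("b",(597,213),peg(.092)),("b",(597,275),peg(.05))]
L=lambda x,y:(x*.112,y*.127,.0975)
G=lambda x,y:(x*.11,y*.125,0)
case=[("c",(322,28),L(-1,1)),("c",(15,300),L(-1,-1)),("c",(605,205),L(1,1)),("c",(290,520),L(1,-1)),
("d",(45,88),L(1,-1)),("d",(515,408),L(-1,1)),("d",(78,440),L(1,1)),
("c",(65,392),G(-1,-1)),("d",(488,522),G(-1,1)),("d",(90,550),G(1,1)),("c",(600,302),G(1,1)),
("c",(208,140),(-.075,0,.1395)),("d",(412,168),(-.075,0,.1395)),("d",(408,240),(-.075,0,.0975)),("c",(217,195),(-.075,0,.0975))]
if __name__=="__main__":
    np.set_printoptions(precision=4,suppress=True)
    s,f=fit(cas,[.6,.2,0,.8]);print("cassette",s.x);print(f(s.x).reshape(-1,2))
    print("pivot",world(s.x,(.03,-.086,0)))
    for t in(s.x[3],.6,.3,.13,.05,0):
        q=[*s.x[:3],t];print(t,world(q,peg(.074)(q)))
    s,f=fit(case,[.6,-.15,0]);print("case",s.x);print(f(s.x).reshape(-1,2))
    print("knob",world(s.x,(-.075,0,.1295)),"hinge",world(s.x,(.11,0,.0855)))
    # knob alone, triangulated
    k=least_squares(lambda p:np.concatenate([proj(px(*o)[0],p)[0]-px(*o)[1] for o in (("c",(208,140)),("d",(412,168)))]),[.5,-.1,.14]);print("knobtop tri",k.x,k.fun)
    k=least_squares(lambda p:np.concatenate([proj(px(*o)[0],p)[0]-px(*o)[1] for o in (("a",(140,68)),("b",(597,213)))]),[.5,.1,.1]);print("pegtop tri",k.x,k.fun)
E
python3 fit.py
```

```text
cassette [ 0.6104  0.21   -0.1562  1.169 ]
[[-0.5275 -0.5635]
 [-0.3175 -0.3119]
 [ 0.3347 -0.5668]
 [ 0.6196  0.0011]
 [ 0.2524 -0.5918]
 [-0.6864 -0.4127]
 [ 0.3817  0.4502]
 [ 0.5446 -1.0136]
 [ 0.3073 -0.2955]
 [ 0.1006 -1.0529]
 [-0.6314 -1.8318]]
pivot [np.float64(0.6266210748252783), np.float64(0.12039842234494773), 0]
1.168995641460474 [np.float64(0.5078585285072584), np.float64(0.19452977598198992), 0.074]
0.6 [np.float64(0.5665114050931999), np.float64(0.24683744956637355), 0.074]
0.3 [np.float64(0.6065614014354692), np.float64(0.25895386072069027), 0.074]
0.13 [np.float64(0.6302917008435169), np.float64(0.2603502944461606), 0.074]
0.05 [np.float64(0.6414641721328386), np.float64(0.2596093503007598), 0.074]
0 [np.float64(0.6484032686589036), np.float64(0.2586935272178042), 0.074]
case [ 0.5967 -0.1763  0.1904]
[[-0.3675  0.2115]
 [-0.2755 -0.4419]
 [ 0.0619  0.4115]
 [ 3.2818  1.2048]
 [-0.1799 -0.007 ]
 [ 0.3315 -0.4192]
 [-1.7642 -0.5528]
 [-1.5902 -1.4469]
 [ 1.5323  0.3301]
 [-1.6798  0.5995]
 [ 0.0387 -0.5368]
 [-0.2703  0.7811]
 [ 0.2502  0.5095]
 [ 0.2128 -1.9033]
 [ 0.4381 -1.9341]]
knob [np.float64(0.5230534284107523), np.float64(-0.1904560068197047), 0.1295] hinge [np.float64(0.7047113761830681), np.float64(-0.15545043567523453), 0.0855]
knobtop tri [ 0.5239 -0.1896  0.1424] [ 0.015   0.0089  0.0194 -0.0135]
pegtop tri [0.5072 0.1944 0.0873] [ 0.2846  0.1369  0.272  -0.1431]
```

```bash
cat > h.py <<'E'
import numpy as np,sys
from scipy.spatial.transform import Rotation as R
from plant import r
s=r.get_state()
def show():
    print("t",round(s["time_s"],2),"tcp",s["tcp_pos"].round(4),"rot",s["eef_rot"].round(2),"F",s["contact_force"].round(1),"M",s["moment"].round(2),"w",round(s["gripper_width"],4),"gf",round(float(s["gripper_force"]),1),"j",s["joints"].round(0))
def to(p,yaw=None):
    M=R.from_euler("xyz",s["eef_rot"],degrees=True)
    dy=0 if yaw is None else np.radians((yaw-s["eef_rot"][2]+180)%360-180)
    print("dp",(M.inv().apply(np.array(p)-s["tcp_pos"])*1000).round(1),"roll",round(-dy,3))
E
python3 - <<'E'
from h import *;from fit import *
show()
to((.40,-.30,.24));to((.508,.1945,.24),-98.9);to((.508,.1945,.16),-98.9)
def gnd(n,u,z=0):
    return least_squares(lambda p:proj(n,[*p,z])[0]-u,[.5,0]).x.round(3)
for k,u in dict(beaker=(408,165),spray=(435,187),tub=(283,228),bowl=(376,318)).items(): print(k,gnd("scene",u))
E
```

```text
t 0.1 tcp [ 0.1713 -0.6524  0.2397] rot [ 1.7991e+02 -1.0000e-02 -1.6529e+02] F [-0.3  0.3 -1.4] M [-0.01  0.01 -0.07] w 0.0877 gf 0.0 j [-59.  21.   1.  -0. -70. -17.]
dp [-3.107e+02  2.828e+02  1.000e-01] roll 0
dp [-540.7  733.7    0.8] roll -1.159
dp [-540.7  733.6   80.8] roll -1.159
beaker [0.5   0.454]
spray [0.619 0.441]
tub [0.446 0.004]
bowl [ 0.813 -0.004]
```

>>> {"name": "send_rows", "arguments": {"steps": [{"dp":[-44,40,0],"roll":0,"jaw":100},{"dp":[-88,80,0],"roll":0,"jaw":100},{"dp":[-132,120,0],"roll":0,"jaw":100},{"dp":[-176,160,0],"roll":0,"jaw":100},{"dp":[-220,200,0],"roll":0,"jaw":100}]}}

```text
time_s: 0.72
tcp_pos: [0.334, -0.4018, 0.2404]
eef_rot: [180.0, -0.0, -165.3]
contact_force: [1.6, -0.9, 0.8]
gripper_width: 0.0876
gripper_force: 0.0
```

>>> {"name": "send_rows", "arguments": {"steps": [{"dp":[-44,40,0],"roll":0,"jaw":100},{"dp":[-88,80,0],"roll":0,"jaw":100},{"dp":[-115,133,0],"roll":0,"jaw":100},{"dp":[-142,186,0],"roll":0,"jaw":100},{"dp":[-169,239,0],"roll":0,"jaw":100}]}}

```text
time_s: 1.35
tcp_pos: [0.4361, -0.1276, 0.2405]
eef_rot: [180.0, 0.0, -165.3]
contact_force: [1.5, -0.6, 0.7]
gripper_width: 0.0879
gripper_force: 0.0
```

```bash
python3 -c "
from h import *;show();to((.508,.1945,.24),-98.9)"
```

```text
t 1.35 tcp [ 0.4361 -0.1276  0.2405] rot [ 1.8000e+02  1.0000e-02 -1.6529e+02] F [ 1.5 -0.6  0.7] M [-0.03 -0.2  -0.  ] w 0.0879 gf 0.0 j [  9.  -1. -26.  -0. -65. -84.]
dp [-151.3  293.2    0.6] roll -1.159
```

>>> {"name": "send_rows", "arguments": {"steps": [{"dp":[-26,50,0],"roll":-0.18,"jaw":100},{"dp":[-52,100,0],"roll":-0.36,"jaw":100},{"dp":[-78,150,0],"roll":-0.54,"jaw":100},{"dp":[-104,200,0],"roll":-0.72,"jaw":100},{"dp":[-128,248,0],"roll":-0.9,"jaw":100}]}}

```text
time_s: 1.98
tcp_pos: [0.4969, 0.1449, 0.2405]
eef_rot: [180.0, -0.0, -113.4]
contact_force: [0.7, -1.0, 0.7]
gripper_width: 0.0874
gripper_force: 0.0
```

```bash
python3 -c "
from h import *;show();to((.508,.1945,.15),-98.9)"
```

```text
t 1.98 tcp [0.4969 0.1449 0.2405] rot [ 180.     -0.   -113.35] F [ 0.7 -1.   0.7] M [-0.06 -0.07 -0.01] w 0.0874 gf 0.0 j [ 38.   6. -19.  -0. -65. -61.]
dp [-49.9   9.5  90.5] roll -0.252
```

>>> {"name": "send_rows", "arguments": {"steps": [{"dp":[-25,5,30],"roll":-0.126,"jaw":100},{"dp":[-50,9,50],"roll":-0.252,"jaw":100},{"dp":[-50,9,80],"roll":-0.252,"jaw":100},{"dp":[-50,9,90],"roll":-0.252,"jaw":100}]}}

```text
time_s: 2.48
tcp_pos: [0.5077, 0.1918, 0.1485]
eef_rot: [179.8, -0.2, -99.3]
contact_force: [0.5, -0.5, 0.5]
gripper_width: 0.0875
gripper_force: 0.0
```

Run:
```python
from h import *;import cv2,pickle
show();to((.508,.1945,.075),-98.9)
c=r.capture("wrist");pickle.dump(c,open("w1.pkl","wb"));
# expected peg top and shaft foot in wrist view
for p in((.508,.1945,.092),(.508,.1945,.05)): print(cv2.projectPoints(np.array([[p]]),c["rvec"],c["tvec"],c["K"],c["dist"])[0].ravel().round(1))
cv2.imwrite("pics/w1.png",c["image"])
```

```text
t 2.48 tcp [0.5077 0.1918 0.1485] rot [ 1.7984e+02 -1.5000e-01 -9.9280e+01] F [ 0.5 -0.5  0.5] M [-0.02  0.17  0.03] w 0.0875 gf 0.0 j [ 41.  13. -23.  -0. -54. -51.]
dp [-2.9 -0.1 73.5] roll -0.007
[323.7 273.7]
[323.3 252.1]
```

View pics/w1.png

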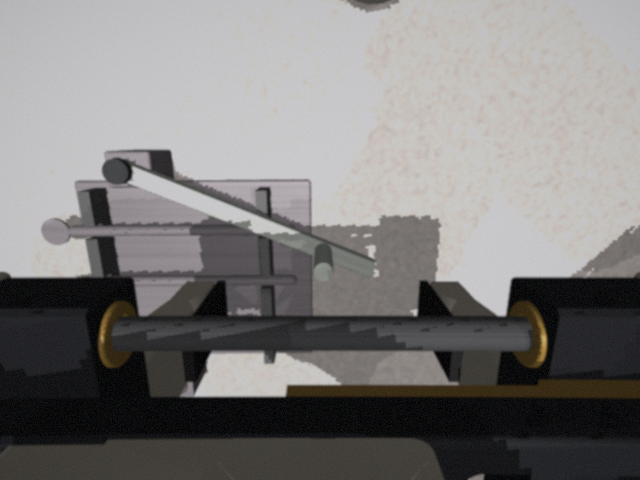

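The wrist picture shows the peg top at (322,274), within 2 px of the prediction. I'll descend and grip.

>>> {"name": "send_rows", "arguments": {"steps": [{"dp":[-2,0,25],"roll":0,"jaw":100},{"dp":[-2,0,50],"roll":0,"jaw":100},{"dp":[-2,0,74],"roll":0,"jaw":100},{"dp":[-2,0,74],"roll":0,"jaw":10},{"dp":[-2,0,74],"roll":0,"jaw":10}], "newtons": 15}}

```text
time_s: 3.15
tcp_pos: [0.51, 0.1946, 0.078]
eef_rot: [-179.9, 0.1, -99.3]
contact_force: [-0.6, 0.6, -0.6]
gripper_width: 0.0731
gripper_force: 0.0
```

>>> {"name": "send_rows", "arguments": {"steps": [{"dp":[0,0,0],"roll":0,"jaw":5},{"dp":[0,0,0],"roll":0,"jaw":5},{"dp":[0,0,0],"roll":0,"jaw":5},{"dp":[0,0,0],"roll":0,"jaw":5}], "newtons": 15}}

```text
time_s: 3.65
tcp_pos: [0.5092, 0.1943, 0.0767]
eef_rot: [-180.0, 0.0, -99.3]
contact_force: [0.5, 0.2, -0.2]
gripper_width: 0.0329
gripper_force: 0.0
```

Run:
```python
from h import *;from fit import *
show()
s1,f=fit(cas,[.6,.2,0,.8])
q=s1.x.copy()
print("now");to([*world(q,peg(0)(q))[:2],.075])
for t in(1.0,.8,.6,.4,.2,.1,.0,-.02):
    q[3]=t;print(t);to([*world(q,peg(0)(q))[:2],s["tcp_pos"][2]])
```

```text
t 3.65 tcp [0.5092 0.1943 0.0767] rot [-1.7999e+02  1.0000e-02 -9.9280e+01] F [ 0.5  0.2 -0.2] M [ 0.    0.09 -0.02] w 0.0329 gf 0.0 j [ 41.  18. -28.   0. -45. -51.]
now
dp [0.  1.4 1.7] roll 0
1.0
dp [-20.9  -9.6   0. ] roll 0
0.8
dp [-42.9 -26.8   0. ] roll 0
0.6
dp [-61.1 -48.1   0. ] roll 0
0.4
dp [-74.6 -72.5   0. ] roll 0
0.2
dp [-83.  -99.2   0. ] roll 0
0.1
dp [ -85.2 -113.     0. ] roll 0
0.0
dp [ -86. -127.    0.] roll 0
-0.02
dp [ -86.  -129.8    0. ] roll 0
```

>>> {"name": "send_rows", "arguments": {"steps": [{"dp":[0,0,0],"roll":0,"jaw":5},{"dp":[0,0,0],"roll":0,"jaw":5},{"dp":[0,0,0],"roll":0,"jaw":5}], "newtons": 15}}

```text
time_s: 4.03
tcp_pos: [0.5077, 0.1945, 0.0764]
eef_rot: [179.9, -0.0, -99.3]
contact_force: [-8.2, 4.5, 4.7]
gripper_width: 0.0115
gripper_force: 15.0
```

>>> {"name": "send_rows", "arguments": {"steps": [{"dp":[-10,-4,0],"roll":0,"jaw":5},{"dp":[-21,-10,0],"roll":0,"jaw":5},{"dp":[-32,-18,0],"roll":0,"jaw":5},{"dp":[-43,-27,0],"roll":0,"jaw":5}], "newtons": 15}}

```text
time_s: 4.53
tcp_pos: [0.5418, 0.2339, 0.0765]
eef_rot: [179.9, 0.1, -99.3]
contact_force: [-6.1, 6.3, 1.9]
gripper_width: 0.0116
gripper_force: 15.0
```

```bash
python3 -c "
from h import *;show()"
```

```text
t 4.53 tcp [0.5418 0.2339 0.0765] rot [ 1.7991e+02  7.0000e-02 -9.9300e+01] F [-6.1  6.3  1.9] M [ 2.06  2.21 -0.18] w 0.0116 gf 15.0 j [ 42.  22. -22.  -0. -47. -51.]
```

>>> {"name": "send_rows", "arguments": {"steps": [{"dp":[-9,-10,0],"roll":0,"jaw":5},{"dp":[-18,-21,0],"roll":0,"jaw":5},{"dp":[-26,-33,0],"roll":0,"jaw":5},{"dp":[-32,-46,0],"roll":0,"jaw":5},{"dp":[-36,-58,0],"roll":0,"jaw":5}]}}

```text
time_s: 5.15
tcp_pos: [0.6062, 0.2596, 0.0763]
eef_rot: [180.0, 0.1, -99.3]
contact_force: [-2.5, 4.4, 0.9]
gripper_width: 0.0112
gripper_force: 15.0
```

>>> {"name": "send_rows", "arguments": {"steps": [{"dp":[-3,-9,0],"roll":0,"jaw":5},{"dp":[-4,-16,0],"roll":0,"jaw":5},{"dp":[-5,-23,0],"roll":0,"jaw":5}]}}

```text
time_s: 5.52
tcp_pos: [0.6296, 0.2601, 0.0764]
eef_rot: [180.0, 0.0, -99.3]
contact_force: [-1.4, 4.6, -1.3]
gripper_width: 0.0116
gripper_force: 15.0
```

Run:
```python
from h import *;from fit import *
show()
q=fit(cas,[.6,.2,0,.8])[0].x
for t in(.1,.05,0):
    q[3]=t;print(t);to([*world(q,peg(0)(q))[:2],s["tcp_pos"][2]])
v=s["tcp_pos"][:2]-np.array(world(q,(.03,-.086,0))[:2]);print(np.hypot(*v),np.arctan2(-v[0],v[1])-q[2])
```

```text
t 5.53 tcp [0.6296 0.2601 0.0764] rot [ 1.800e+02  4.000e-02 -9.929e+01] F [-1.4  4.6 -1.3] M [ 1.61  0.48 -0.12] w 0.0116 gf 15.0 j [ 39.  29.  -9.  -0. -52. -48.]
0.1
dp [-0.8 -4.8  0. ] roll 0
0.05
dp [ -1.4 -11.8   0. ] roll 0
0
dp [ -1.6 -18.8   0. ] roll 0
0.13977322189870256 0.13481622552435416
```

>>> {"name": "send_rows", "arguments": {"steps": [{"dp":[0,-5,0],"roll":0,"jaw":5},{"dp":[-1,-10,0],"roll":0,"jaw":5},{"dp":[-1,-14,0],"roll":0,"jaw":5},{"dp":[-1,-17,0],"roll":0,"jaw":5},{"dp":[-1,-17,0],"roll":0,"jaw":5}]}}

```text
time_s: 6.15
tcp_pos: [0.6465, 0.258, 0.0764]
eef_rot: [-180.0, 0.0, -99.3]
contact_force: [0.6, 4.1, -2.5]
gripper_width: 0.0114
gripper_force: 15.0
```

>>> {"name": "send_rows", "arguments": {"steps": [{"dp":[0,-2,0],"roll":0,"jaw":5},{"dp":[0,-3,0],"roll":0,"jaw":5},{"dp":[0,-3,0],"roll":0,"jaw":5}]}}

```text
time_s: 6.52
tcp_pos: [0.6483, 0.2576, 0.0764]
eef_rot: [179.9, -0.0, -99.3]
contact_force: [-4.0, 4.9, -1.1]
gripper_width: 0.0117
gripper_force: 15.0
```

Run:
```python
from h import *;from fit import *
show()
q=fit(cas,[.6,.2,0,.8])[0].x
v=s["tcp_pos"][:2]-np.array(world(q,(.03,-.086,0))[:2]);print(np.hypot(*v),np.arctan2(-v[0],v[1])-q[2])
```

```text
t 6.53 tcp [0.6483 0.2576 0.0764] rot [ 1.7991e+02 -2.0000e-02 -9.9280e+01] F [-4.   4.9 -1.1] M [ 2.03  1.51 -0.1 ] w 0.0117 gf 15.0 j [ 38.  30.  -7.  -0. -53. -47.]
0.13893664100857134 -0.00011636064169054383
```

>>> {"name": "send_rows", "arguments": {"steps": [{"dp":[0,-1.5,0],"roll":0,"jaw":5},{"dp":[0,-3,0],"roll":0,"jaw":5},{"dp":[0,-3,0],"roll":0,"jaw":5}]}}

```text
time_s: 6.9
tcp_pos: [0.6486, 0.2576, 0.0762]
eef_rot: [179.7, -0.1, -99.3]
contact_force: [-16.4, 9.2, 5.7]
gripper_width: 0.0115
gripper_force: 15.0
```

>>> {"name": "send_rows", "arguments": {"steps": [{"dp":[0,-1.5,0],"roll":0,"jaw":5},{"dp":[0,-3,0],"roll":0,"jaw":5},{"dp":[0,-3,0],"roll":0,"jaw":5}]}}

```text
time_s: 7.28
tcp_pos: [0.6489, 0.2576, 0.0761]
eef_rot: [179.5, -0.1, -99.3]
contact_force: [-26.0, 13.1, 11.9]
gripper_width: 0.0117
gripper_force: 15.0
```

Force climbs to 26 N with no movement, so the keeper is at its hard stop. I'll relax the push, open and rise.

>>> {"name": "send_rows", "arguments": {"steps": [{"dp":[0,3,0],"roll":0,"jaw":5},{"dp":[0,5,0],"roll":0,"jaw":5},{"dp":[0,5,0],"roll":0,"jaw":40},{"dp":[0,5,0],"roll":0,"jaw":40},{"dp":[0,5,0],"roll":0,"jaw":40}]}}

```text
time_s: 7.9
tcp_pos: [0.6505, 0.2568, 0.0767]
eef_rot: [-180.0, -0.0, -99.3]
contact_force: [0.8, -0.2, -0.1]
gripper_width: 0.0335
gripper_force: 0.0
```

>>> {"name": "send_rows", "arguments": {"steps": [{"dp":[0,0,0],"roll":0,"jaw":60},{"dp":[0,0,-40],"roll":0,"jaw":60},{"dp":[0,0,-90],"roll":0,"jaw":60},{"dp":[0,0,-130],"roll":0,"jaw":60}]}}

```text
time_s: 8.4
tcp_pos: [0.6506, 0.2572, 0.2088]
eef_rot: [-179.9, 0.0, -99.3]
contact_force: [1.0, 0.8, -0.2]
gripper_width: 0.0528
gripper_force: 0.0
```

Run:
```python
from h import *;import cv2
from fit import *
show();q=fit(cas,[.6,.2,0,.8])[0].x
c=r.capture("wrist");d["wrist"]=c
sc=r.capture("scene")
q[3]=0;print(proj("wrist",[world(q,peg(.092)(q)),world(q,(.03,-.086,.05))]))
print(proj("scene",[world(q,peg(.092)(q)),world(q,peg(.05)(q))]))
a=cv2.resize(c["image"],(480,360));b=cv2.resize(sc["image"][175:265,330:430],(320,288),interpolation=cv2.INTER_CUBIC)
o=np.zeros((360,800,3),np.uint8);o[:,:480]=a;o[:288,480:]=b
cv2.imwrite("pics/e.png",o)
to((.5235,-.190,.25),-169.1)
```

```text
t 8.4 tcp [0.6506 0.2572 0.2088] rot [-1.7994e+02  3.0000e-02 -9.9280e+01] F [ 1.   0.8 -0.2] M [ 0.08  0.   -0.01] w 0.0528 gf 0.0 j [ 38.  24.   2.   0. -68. -47.]
[[326.93832245 242.06313713]
 [325.91631809  41.81824189]]
[[404.83800567 200.02178128]
 [402.8769365  210.94760446]]
dp [461.9  53.2 -41.5] roll 1.219
```

View pics/e.png

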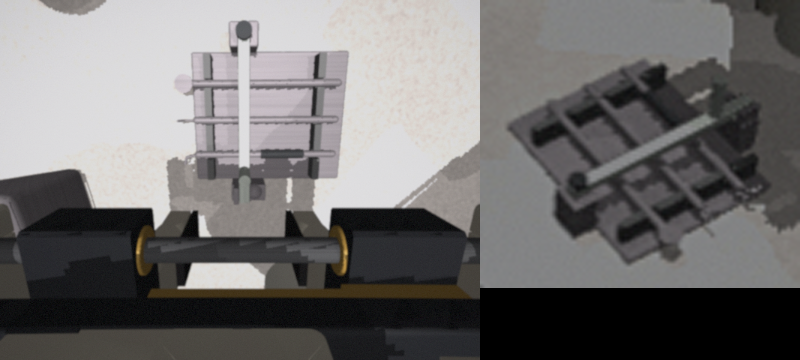

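The keeper lies straight across the instruments, from the pivot at (243,30) to its end at (243,200), and the instruments are still in their notches. Next I'll move over the lid knob.

>>> {"name": "send_rows", "arguments": {"steps": [{"dp":[50,6,-15],"roll":0.16,"jaw":80},{"dp":[105,12,-30],"roll":0.32,"jaw":80},{"dp":[160,18,-41],"roll":0.48,"jaw":80},{"dp":[215,25,-41],"roll":0.64,"jaw":80},{"dp":[270,31,-41],"roll":0.8,"jaw":80}]}}

```text
time_s: 9.12
tcp_pos: [0.5752, -0.0058, 0.2476]
eef_rot: [-180.0, 0.0, -145.4]
contact_force: [1.0, 0.2, 0.1]
gripper_width: 0.0699
gripper_force: 0.0
```

```bash
python3 -c "
from h import *;show();to((.5235,-.190,.2),-169.1)"
```

```text
t 9.12 tcp [ 0.5752 -0.0058  0.2476] rot [-1.7999e+02  2.0000e-02 -1.4541e+02] F [1.  0.2 0.1] M [ 0.03 -0.11  0.  ] w 0.0699 gf 0.0 j [ 19.  11. -12.   0. -67. -74.]
dp [ 147.1 -122.3   47.6] roll 0.413
```

>>> {"name": "send_rows", "arguments": {"steps": [{"dp":[40,-33,10],"roll":0.11,"jaw":80},{"dp":[80,-66,20],"roll":0.22,"jaw":80},{"dp":[120,-99,35],"roll":0.33,"jaw":80},{"dp":[147,-122,48],"roll":0.413,"jaw":80},{"dp":[147,-122,48],"roll":0.413,"jaw":80}]}}

```text
time_s: 9.75
tcp_pos: [0.5235, -0.1903, 0.1982]
eef_rot: [180.0, -0.1, -169.0]
contact_force: [-0.1, -0.4, 0.6]
gripper_width: 0.0701
gripper_force: 0.0
```

Run:
```python
from h import *;import cv2
from fit import *
show();to((.5235,-.190,.1245),-169.1)
c=r.capture("wrist");d["wrist"]=c
for z in(.1395,.1195,.0975):print(proj("wrist",[(.5235,-.190,z)]))
q=fit(case,[.6,-.15,0])[0].x
print(proj("wrist",[world(q,L(*k)) for k in((-1,-1),(-1,1))]))
cv2.imwrite("pics/w2.png",c["image"])
```

```text
t 9.75 tcp [ 0.5235 -0.1903  0.1982] rot [ 1.7996e+02 -1.4000e-01 -1.6903e+02] F [-0.1 -0.4  0.6] M [0.07 0.03 0.  ] w 0.0701 gf 0.0 j [  0.  11. -18.  -0. -61. -79.]
dp [-0.2  0.2 73.7] roll 0.001
[[323.40477009 266.27126223]]
[[323.30964069 255.65195963]]
[[323.22168139 245.83000801]]
[[128.23807868 190.38782785]
 [517.38521952 190.90636568]]
```

View pics/w2.png

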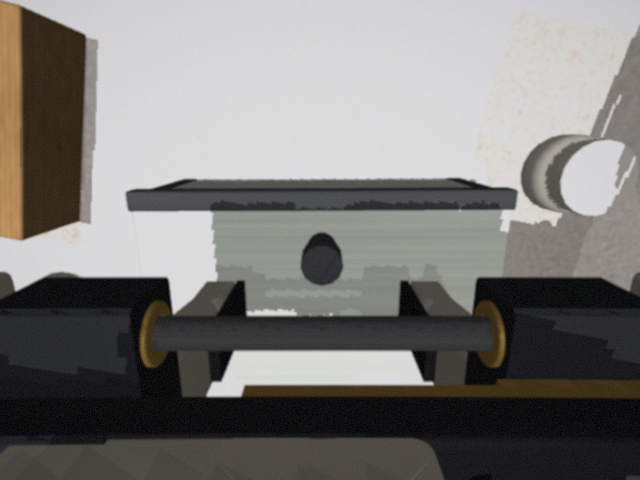

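The knob top is at (321,264), about 1.5 mm from the prediction. I'll trim the offset, descend and close.

>>> {"name": "send_rows", "arguments": {"steps": [{"dp":[1,-1,30],"roll":0,"jaw":80},{"dp":[1,-1,60],"roll":0,"jaw":80},{"dp":[1,-1,74],"roll":0,"jaw":80},{"dp":[1,-1,74],"roll":0,"jaw":20},{"dp":[1,-1,74],"roll":0,"jaw":20}], "newtons": 25}}

```text
time_s: 10.42
tcp_pos: [0.5254, -0.1893, 0.1267]
eef_rot: [-180.0, 0.1, -168.7]
contact_force: [0.9, 0.2, -0.3]
gripper_width: 0.0555
gripper_force: 0.0
```

>>> {"name": "send_rows", "arguments": {"steps": [{"dp":[0,0,0],"roll":0,"jaw":15},{"dp":[0,0,0],"roll":0,"jaw":15},{"dp":[0,0,0],"roll":0,"jaw":15},{"dp":[0,0,0],"roll":0,"jaw":15},{"dp":[0,0,0],"roll":0,"jaw":15}], "newtons": 25}}

```text
time_s: 11.05
tcp_pos: [0.5248, -0.1904, 0.126]
eef_rot: [-179.9, 0.0, -168.8]
contact_force: [1.0, -5.8, -0.3]
gripper_width: 0.0242
gripper_force: 25.0
```

```bash
python3 -c "
from h import *;show();to((.5235,-.190,.1245),-169.1)"
```

```text
t 11.05 tcp [ 0.5248 -0.1904  0.126 ] rot [-1.7992e+02  2.0000e-02 -1.6878e+02] F [ 1.  -5.8 -0.3] M [-1.87 -0.26  0.01] w 0.0242 gf 25.0 j [  0.  16. -23.   0. -51. -79.]
dp [1.2 0.6 1.5] roll 0.006
```

>>> {"name": "send_rows", "arguments": {"steps": [{"dp":[-2,0,-8],"roll":0,"jaw":15},{"dp":[-4.5,0,-16],"roll":0,"jaw":15},{"dp":[-7,0,-24],"roll":0,"jaw":15},{"dp":[-10.5,0,-31.5],"roll":0,"jaw":15},{"dp":[-10.5,0,-31.5],"roll":0,"jaw":15}], "newtons": 25}}

```text
time_s: 11.68
tcp_pos: [0.535, -0.1883, 0.1575]
eef_rot: [-179.9, 0.0, -168.8]
contact_force: [1.4, -7.8, -3.6]
gripper_width: 0.0241
gripper_force: 25.0
```

```bash
python3 -c "
from h import *;show()"
```

```text
t 11.68 tcp [ 0.535  -0.1883  0.1575] rot [-1.7992e+02  1.0000e-02 -1.6878e+02] F [ 1.4 -7.8 -3.6] M [-2.57 -0.45  0.02] w 0.0241 gf 25.0 j [  0.  14. -20.   0. -56. -79.]
```

>>> {"name": "send_rows", "arguments": {"steps": [{"dp":[-3.5,0,-7.5],"roll":0,"jaw":15},{"dp":[-7,0,-15],"roll":0,"jaw":15},{"dp":[-11.5,0,-22],"roll":0,"jaw":15},{"dp":[-16,0,-29],"roll":0,"jaw":15},{"dp":[-20.5,0,-36],"roll":0,"jaw":15}]}}

```text
time_s: 12.3
tcp_pos: [0.5546, -0.1845, 0.1929]
eef_rot: [-179.9, -0.1, -168.8]
contact_force: [1.7, -7.3, -3.5]
gripper_width: 0.0243
gripper_force: 25.0
```

>>> {"name": "send_rows", "arguments": {"steps": [{"dp":[-5,0,-6.5],"roll":0,"jaw":15},{"dp":[-10.5,0,-13],"roll":0,"jaw":15},{"dp":[-16,0,-19],"roll":0,"jaw":15},{"dp":[-21.5,0,-25],"roll":0,"jaw":15},{"dp":[-27.5,0,-30.5],"roll":0,"jaw":15}]}}

```text
time_s: 12.92
tcp_pos: [0.5812, -0.1791, 0.2233]
eef_rot: [-179.9, -0.1, -168.8]
contact_force: [0.5, -7.2, -2.6]
gripper_width: 0.0241
gripper_force: 25.0
```

```bash
python3 -c "
from h import *;show()
u=np.array([np.cos(.19),np.sin(.19)]);p=s['tcp_pos']-np.array([.5248,-.1904,.126]);h=.185-p[:2]@u;v=.044+p[2];print(h,v,np.hypot(h,v),np.degrees(np.arctan2(v,h))-13.38)"
```

```text
t 12.93 tcp [ 0.5812 -0.1791  0.2233] rot [-1.7994e+02 -1.1000e-01 -1.6881e+02] F [ 0.5 -7.2 -2.6] M [-2.34  0.22  0.03] w 0.0241 gf 25.0 j [  1.  15. -10.   0. -66. -80.]
0.1274921383670183 0.14128226590079768 0.19030219127340242 34.5571244895792
```

>>> {"name": "send_rows", "arguments": {"steps": [{"dp":[-6,0,-5.2],"roll":0,"jaw":15},{"dp":[-12,0,-10],"roll":0,"jaw":15},{"dp":[-18,0,-14.5],"roll":0,"jaw":15},{"dp":[-23,0,-18],"roll":0,"jaw":15},{"dp":[-27.5,0,-20.7],"roll":0,"jaw":15}]}}

```text
time_s: 13.55
tcp_pos: [0.6081, -0.1738, 0.2439]
eef_rot: [-179.9, -0.1, -168.8]
contact_force: [-1.6, -6.2, -1.4]
gripper_width: 0.0242
gripper_force: 25.0
```

>>> {"name": "send_rows", "arguments": {"steps": [{"dp":[0,0,0],"roll":0,"jaw":15},{"dp":[0,0,0],"roll":0,"jaw":15},{"dp":[0,0,0],"roll":0,"jaw":15}]}}

```text
time_s: 13.92
tcp_pos: [0.6081, -0.1738, 0.2439]
eef_rot: [-179.9, -0.1, -168.8]
contact_force: [-0.4, -6.4, -1.8]
gripper_width: 0.0238
gripper_force: 25.0
```

Run:
```python
from h import *;import cv2
from fit import *
show()
u=np.array([np.cos(.19),np.sin(.19)]);p=s['tcp_pos']-np.array([.5248,-.1904,.126]);h=.185-p[:2]@u;v=.044+p[2];print(h,v,np.hypot(h,v),np.degrees(np.arctan2(v,h))-13.38)
a=r.capture("side");b=r.capture("scene")
q=fit(case,[.6,-.15,0])[0].x
def lid(x,y,z,f):  # along lid from hinge, lateral, above lower face
    return world(q,(.11-x*np.cos(f)-z*np.sin(f),y,.0855+x*np.sin(f)+z*np.cos(f)))
for deg in(40,45,50):
    f=np.radians(deg);print(deg,[proj(n,[lid(.222,sy,.012,f) for sy in(-.127,.127)]).round(1).tolist() for n in("side","scene")])
o=np.zeros((600,800,3),np.uint8)
o[:500,:400]=cv2.resize(a["image"][130:255,290:390],(400,500),interpolation=cv2.INTER_CUBIC)
o[:,400:]=cv2.resize(b["image"][175:355,210:330],(400,600),interpolation=cv2.INTER_CUBIC)
cv2.imwrite("pics/f.png",cv2.convertScaleAbs(o,alpha=1.4))
```

```text
t 13.93 tcp [ 0.6081 -0.1738  0.2439] rot [-1.7994e+02 -1.0000e-01 -1.6881e+02] F [-0.4 -6.4 -1.8] M [-2.31  0.36  0.03] w 0.0238 gf 25.0 j [  2.  16.  -5.   0. -69. -81.]
0.10011988948425322 0.1618867219759701 0.1903452206451849 44.88501327670168
40 [[[352.4, 141.8], [364.0, 199.9]], [[180.3, 261.9], [267.0, 189.3]]]
45 [[[348.6, 138.5], [359.8, 196.6]], [[182.7, 260.9], [270.5, 187.3]]]
50 [[[344.3, 135.5], [355.0, 193.7]], [[185.7, 260.5], [274.6, 185.9]]]
```

View pics/f.png

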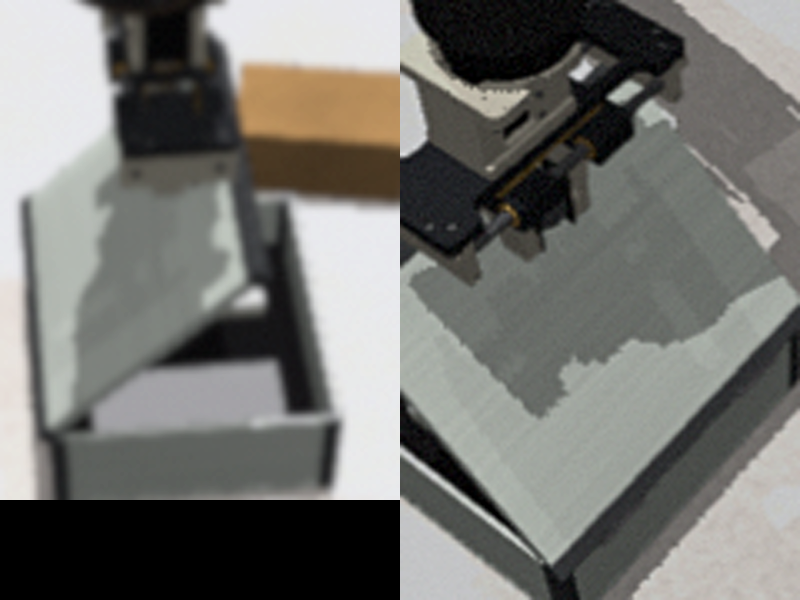

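In the side view the lid's side edge runs from (50,430) to (248,283) in the crop. Its slope of -0.742 corresponds to about 45.5°, and the arm kinematics give 44.9°. The grip is steady at 25 N, so I'll hand in.

```bash
python3 -c "
from plant import r;print(r.close_job())"
```

```text
the job is handed in; nothing more can be done
None
```

The keeper bar is shut at its hard stop across the instruments, and the job was handed in at about 14 s with the arm holding the case lid steady at about 45° (44.9° from the arm position, about 45.5° from the side camera).

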